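Lap the back of a jaw insert on the sprung plate

ROBOT

A 6-joint arm with a two-finger parallel gripper is mounted at the origin on a cart in front of the work surface, level with it; the furniture and walls round the work are solid. World frame = base frame: x ahead of the robot, y to its left, z up, the work surface at z = 0. Lengths are in m, angles in rad, forces in N, time in s.
With the tool pointing down it reaches from about 0.275 to 0.875 m from the base axis. Payload 12.5 kg.
Tool frame: the origin (TCP) lies on the centre line of the jaws, within the pads' length; the fingertips stand r.finger_overhang ahead of it and the grasp point (between the pads) lies 3 mm ahead of it (r.finger_overhang is the distance from the TCP to the fingertips, in m); z points along the fingers, y is the direction in which the jaws open and shut (so a half turn about z gives the same grasp; the last joint's range is limited). The gripper opens to 85 mm and grips with 20 to 120 N. Pads are 22 mm wide; open, the fingers measure 114 mm over their backs; the gripper's body (76 mm by 85 mm) begins 54 mm behind the grasp point. The pads swing forward as they close: fully open they stand 13 mm farther back than shut.
Start: joints at [-1.305, 0.351, 1.652, -0, 1.139, -0.085], TCP at [0.189, -0.516, 0.253] pointing down, gripper open.
Joint ranges: [-2.75, 2.75], [-0.79, 2.1], [0.01, 2.65], [-1.57, 4.71], [0.07, 3.14], [-2.87, 2.87]. Speed limits (rad/s): [2.22, 2.22, 2.79, 3.14, 3.14, 3.14].

INTERFACE

Orientations are given as a unit quaternion [x, y, z, w].
In Python, from cell import r, optics gives the robot as it stands. The module is installed in compiled form; this text tells all that it offers. Calls block until the motion is done:
- r.move_to(position, orientation): joint-space move of the TCP to a pose.
- r.move_linear(position, rot=None, vel=0.15): straight line of the TCP; rot=None keeps the orientation; vel is the mean speed in m/s.
- r.set_joints(angles): joint-space move.
- r.set_gripper(opening, squeeze=None): opening from 0.0 (shut) to 1.0 (fully open); squeeze is the grip in N (None keeps the last); returns when the fingers have stopped.
- r.sleep(seconds).
- r.inverse_kinematics(position, orientation): joint angles nearest the present ones, or None.
- optics.get_image(name): name is "side" or "top" or "wrist"; returns a dict with "pixels" (480x640x3 uint8, red, green, blue), "depth" (480x640 float32, m along the optical axis (not along the pixel's ray), 0 where there is no reading), "fx", "fy", "cx", "cy" (pixels), "camera_from_world" (4x4, takes a point from world to camera coordinates); the wrist camera has in their place "mount" (4x4, takes a point from camera to tool coordinates, whose origin is the TCP and whose axes are the flange's). Camera axes: x right, y down, z forward; pixel columns grow to the right and rows downward; lengths in m; the calibration is good to about 2 mm. The wrist camera is an equidistant fisheye: a pixel r from the principal point sees the ray r / f radians off the axis. A picture is of the moment at which its call begins: read the wrist's pose just before it.
A pose or a line that the arm cannot do raises r.PlanningError and nothing moves.
- r.hand_in(): hands the job in, once; it reports no verdict.
Readings, each from a call of its own:
- r.current_t(): time.
- r.current_q(): joint angles.
- r.current_qvel(): joint speeds.
- r.current_effort(): joint torques, N m.
- r.current_tool_pos(): TCP position.
- r.current_ee_rot(): TCP orientation.
- r.current_contact_force(): force on the tool from outside, world axes, zero at the start.
- r.current_torque(): the same for the moment, N m.
- r.current_opening(): opening from 0.0 (shut) to 1.0 (fully open).
Only numpy, scipy, OpenCV 4.12 (cv2) and the standard library are available. Lean on these libraries where they do the work, as an engineer would, in place of code of your own. Each camera call takes 0.05 s, during which the arm holds its last target. There are 200 camera calls.

TASK

Pick up the serrated steel jaw insert from the desk and lap its flat underside on the spring-mounted lapping plate: set it flat, teeth up and lengthwise, just in from the green end, press until the plate sinks to about half of its travel, and slide it along the middle of the plate to just before the white end, keeping the plate pressed down like that all the way. Then let go and leave it lying flat, teeth up, at the white end.

Things in the scene. Friction and masses are not known exactly. Their poses are not given: they have to be found in the camera images.
- jaw_insert: The serrated jaw insert: a small dark grey steel block, 64 mm long (its x axis) x 28 mm wide (y) x 19 mm high (z, teeth on top), about 0.14 kg; it lies teeth up on the desk among other things. Origin: centre of its flat underside. Grip it across its 28 mm width from above.
- lap_start (a point): Start of the stroke for the centre of the insert's underside: a point on the lapping plate's top face, on its centre line, 45 mm in from the green-striped end. Axes: x along the plate from the green to the white end, y across it, z up. It sinks with the plate. The plate is dark steel, 240 x 90 x 8 mm, without rims; its top is 40 mm above the desk when not pressed.
- lap_finish (a point): End of the stroke for the centre of the insert's underside: a point on the top face of the same plate, on its centre line, 45 mm in from the white-striped end, 150 mm from lap_start along the plate's x. Same axes as lap_start.
- lap_pad (a joint): How far the lapping plate is pressed straight down, in m: 0 at rest, 0.014 at its hard stop; it stays level. It rides on springs of about 1 N per mm over a narrower grey base fixed to the desk: half travel (0.007) takes about 7 N in all, the insert's own weight sinks it about 1 mm. It springs back when unloaded.
Mind the look-alikes: they are no part of the job. What is shaped like the jaw_insert but purple or red is not meant.

How it is judged:
On the way, in this order (a step that is already met when the one before it is completed fails the run):
1. insert flat and lengthwise on the plate, within 25 mm of its centre line, plate pressed down 3 to 12 mm, insert within 25 mm of lap_start along the plate (x of jaw_insert in the frame of lap_start between -0.025 and 0.025 m and value of joint lap_pad between 0.003 and 0.012 m and contact force between jaw_insert and lap_pad above 2.5 N and angle between jaw_insert's own z axis and vertical below 0.17 rad and angle between the x axis of jaw_insert and the x axis of lap_start, either way round below 0.3 rad and y of jaw_insert in the frame of lap_start between -0.025 and 0.025 m), for 0.1 s.
2. insert flat and lengthwise on the plate, within 25 mm of its centre line, plate pressed down 3 to 12 mm, insert 35 to 55 mm from lap_start along the plate (x of jaw_insert in the frame of lap_start between 0.035 and 0.055 m and value of joint lap_pad between 0.003 and 0.012 m and contact force between jaw_insert and lap_pad above 2.5 N and angle between jaw_insert's own z axis and vertical below 0.17 rad and angle between the x axis of jaw_insert and the x axis of lap_start, either way round below 0.3 rad and y of jaw_insert in the frame of lap_start between -0.025 and 0.025 m), for 0.04 s.
3. insert flat and lengthwise on the plate, within 25 mm of its centre line, plate pressed down 3 to 12 mm, insert 65 to 85 mm from lap_start along the plate (x of jaw_insert in the frame of lap_start between 0.065 and 0.085 m and value of joint lap_pad between 0.003 and 0.012 m and contact force between jaw_insert and lap_pad above 2.5 N and angle between jaw_insert's own z axis and vertical below 0.17 rad and angle between the x axis of jaw_insert and the x axis of lap_start, either way round below 0.3 rad and y of jaw_insert in the frame of lap_start between -0.025 and 0.025 m), for 0.04 s.
4. insert flat and lengthwise on the plate, within 25 mm of its centre line, plate pressed down 3 to 12 mm, insert 95 to 115 mm from lap_start along the plate (x of jaw_insert in the frame of lap_start between 0.095 and 0.115 m and value of joint lap_pad between 0.003 and 0.012 m and contact force between jaw_insert and lap_pad above 2.5 N and angle between jaw_insert's own z axis and vertical below 0.17 rad and angle between the x axis of jaw_insert and the x axis of lap_start, either way round below 0.3 rad and y of jaw_insert in the frame of lap_start between -0.025 and 0.025 m), for 0.04 s.
5. insert flat and lengthwise on the plate, within 25 mm of its centre line, plate pressed down 3 to 12 mm, insert within 25 mm of lap_finish along the plate (x of jaw_insert in the frame of lap_start between 0.125 and 0.175 m and value of joint lap_pad between 0.003 and 0.012 m and contact force between jaw_insert and lap_pad above 2.5 N and angle between jaw_insert's own z axis and vertical below 0.17 rad and angle between the x axis of jaw_insert and the x axis of lap_start, either way round below 0.3 rad and y of jaw_insert in the frame of lap_start between -0.025 and 0.025 m), for 0.1 s.
At the end, for the whole second after the job is handed in: The jaw insert lies at rest flat (within 10 degrees), teeth up and lengthwise (within 20 degrees) on the plate, its centre within 28 mm of lap_finish along the plate and across it; the plate has sprung back up (less than 3 mm down) (x of jaw_insert in the frame of lap_finish between -0.028 and 0.028 m and y of jaw_insert in the frame of lap_finish between -0.028 and 0.028 m and z of jaw_insert in the frame of lap_finish between -0.004 and 0.005 m and angle between jaw_insert's own z axis and vertical below 0.17 rad and angle between the x axis of jaw_insert and the x axis of lap_start, either way round below 0.35 rad and linear speed of jaw_insert below 0.02 m/s and value of joint lap_pad below 0.003 m); the robot touches nothing.
It fails at once if the insert is pressed on the plate with more than 40 N (contact force between jaw_insert and lap_pad above 40 N).
It also fails if it takes over 48 s, if anything falls off the work surface, if the arm or the gripper's body presses on something with over 40 N, if the wrist force passes 120 N, or if a joint passes its speed limit or range.

## Working session

There is one attempt and no reset: what is moved stays moved. The work goes in short steps, each a Python script; the robot and the scene stay as the last script left them, time stands still between calls to the robot, and variables do not carry over. Pictures are saved under pics/ and viewed, about 8 in all and at most 12, crops included, and the job is handed in when it is done.

```bash
mkdir -p pics; ls
cat > h.py <<'E'
import numpy as np, cv2
from cell import r, optics
def world(im, Z=None):
    "HxWx3 world points from depth (top/side)"
    T=np.linalg.inv(im["camera_from_world"]); h,w=im["depth"].shape
    u,v=np.meshgrid(np.arange(w),np.arange(h))
    d=im["depth"].astype(float)
    rays=np.stack([(u-im["cx"])/im["fx"],(v-im["cy"])/im["fy"],np.ones_like(d)],-1)
    if Z is not None:
        rw=rays@T[:3,:3].T; s=(Z-T[2,3])/rw[...,2]
        return rw*s[...,None]+T[:3,3]
    return rays*d[...,None]@T[:3,:3].T+T[:3,3]
def save(n,px): cv2.imwrite(f"pics/{n}.png",cv2.cvtColor(px,cv2.COLOR_RGB2BGR))
E
python3 - <<'E'
from h import *
import pickle
for n in("top","side"):
    im=optics.get_image(n); pickle.dump(im,open(n+".pkl","wb")); save(n,im["pixels"])
    print(n,np.linalg.inv(im["camera_from_world"]).round(3).tolist(),im["fx"])
print(r.current_t(),r.finger_overhang,r.current_ee_rot(),r.current_contact_force())
E
```

```text
pics
top [[-0.114, -0.967, 0.229, 0.354], [-0.993, 0.112, -0.026, -0.032], [-0.001, -0.231, -0.973, 0.876], [0.0, 0.0, 0.0, 1.0]] 486.52936579546235
side [[-0.804, -0.318, 0.502, 0.005], [-0.594, 0.442, -0.672, 0.689], [-0.008, -0.839, -0.544, 0.661], [0.0, 0.0, 0.0, 1.0]] 575.7131133573118
0.1 0.022 [ 9.84656124e-01  1.74505231e-01 -4.89880408e-05 -4.89407355e-04] [ 0.4806205  -0.46261874  0.15523268]
```

View pics/top.png

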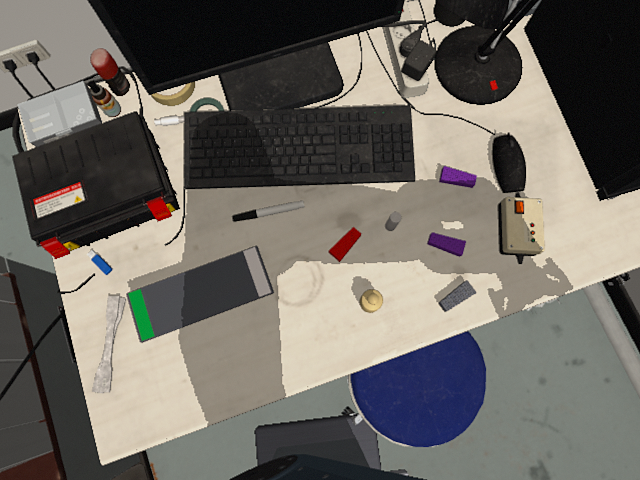

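View pics/side.png

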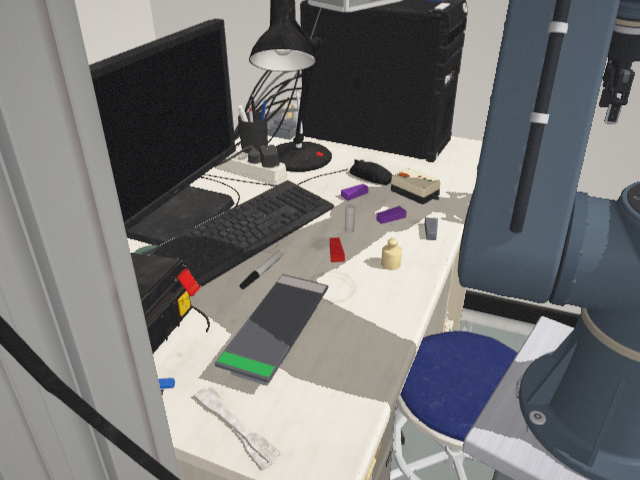

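Top view: the plate runs from its green stripe at (138,315) to its white stripe at (258,272). The insert-shaped candidates are purple (458,176), purple (446,244), red (345,244) and dark grey (455,293). Only the grey one fits the description, so I'll measure it and confirm it in a crop.

Run:
```python
from h import *
import pickle
im=pickle.load(open("top.pkl","rb")); P=world(im); px=im["pixels"]
hsv=cv2.cvtColor(px,cv2.COLOR_RGB2HSV)
def rect(m,name,P):
    n,l,s,c=cv2.connectedComponentsWithStats(m.astype(np.uint8)); k=1+np.argmax(s[1:,4]); m=l==k
    pts=P[m]; (cx,cy),(w,h),a=cv2.minAreaRect((pts[:,:2]*1000).astype(np.float32))
    print(name,"n",len(pts),"c",round(cx,1),round(cy,1),"wh",round(w,1),round(h,1),"ang",round(a,1),"z",np.percentile(pts[:,2],[5,50,95]).round(4)); return m
def win(x0,x1,y0,y1):
    m=np.zeros(P.shape[:2],bool); m[y0:y1,x0:x1]=1; return m
z=P[...,2]
wi=win(425,485,265,320)
print("desk z",np.median(z[300:330,320:345]))
rect(wi&(z>.010)&(z<.03),"insert",P)
# top-face edges by colour on plane z=.019
Q=world(im,0.019); rect(wi&(hsv[...,2]<130)&(z>.010),"insert top plane",Q)
wp=win(110,290,230,355)
rect(wp&(z>.030)&(z<.05),"plate depth",P)
Q=world(im,0.04); rect(wp&(z>.03)&(z<.05),"plate plane",Q)
g=rect(wp&(hsv[...,0]>50)&(hsv[...,0]<75)&(hsv[...,1]>150),"green",Q)
rect(wp&(z>.03)&(hsv[...,2]>120)&(hsv[...,1]<60)&(z<.05),"white",Q)
# other objects' heights
for n,(x,y) in dict(cyl=(393,221),pawn=(371,300),grbox=(520,225),toolbox=(90,180),monitor=(250,40)).items():
    w=P[y-12:y+12,x-12:x+12].reshape(-1,3); print(n,w[w[:,2].argmax()].round(3))
c=cv2.resize(px[255:330,415:500],None,fx=7,fy=7,interpolation=cv2.INTER_CUBIC); save("crop1",c)
```

```text
desk z 0.00048314892077572225
insert n 512 c 427.6 -289.5 wh 27.1 64.8 ang 30.2 z [0.0157 0.019  0.0214]
insert top plane n 498 c 429.6 -287.3 wh 26.7 65.9 ang 24.8 z [0.019 0.019 0.019]
plate depth n 7251 c 483.6 158.2 wh 91.1 240.7 ang 14.2 z [0.0383 0.0408 0.0432]
plate plane n 7251 c 483.1 157.4 wh 90.4 239.7 ang 14.2 z [0.04 0.04 0.04]
green n 646 c 457.5 259.2 wh 85.8 21.7 ang 14.0 z [0.04 0.04 0.04]
white n 594 c 509.9 56.8 wh 87.8 21.2 ang 14.2 z [0.04 0.04 0.04]
cyl [ 0.354 -0.032  0.876]
pawn [ 0.354 -0.032  0.876]
grbox [ 0.354 -0.032  0.876]
toolbox [ 0.354 -0.032  0.876]
monitor [ 0.354 -0.032  0.876]
```

View pics/crop1.png

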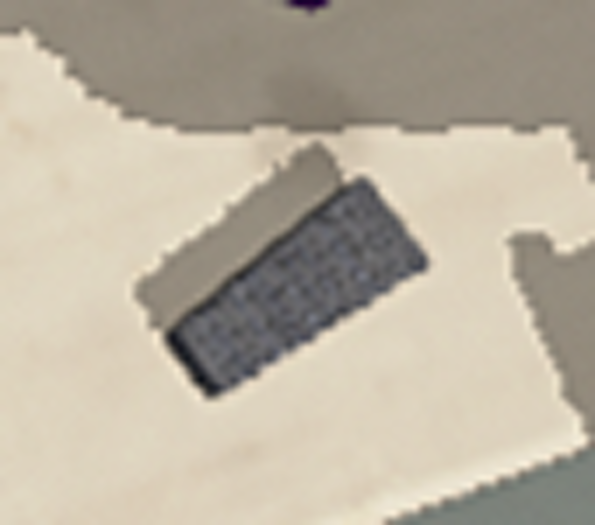

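The crop shows the serrated grey block at about (455,293), teeth up, with no tint. Its measured size of 65 x 27 mm and top at 19 mm match the insert, and the plate's 240 x 91 mm at z 40 mm matches too. Next I'll hover over the insert and look with the wrist camera.

```bash
cat >> h.py <<'E'
from scipy.spatial.transform import Rotation as R
def down(a):
    "tool pointing down, jaw axis y at world angle a (deg)"
    c,s=np.cos(np.radians(a)),np.sin(np.radians(a))
    return R.from_matrix(np.array([[-s,c,0],[c,s,0],[0,0,-1]]).T).as_quat()
PLATE=np.array([.4833,.1578]); AX=np.array([np.sin(np.radians(14.2)),-np.cos(np.radians(14.2))])
START=PLATE-.075*AX; FIN=PLATE+.075*AX
E
python3 - <<'E'
from h import *
import pickle
print(START,FIN)
for a in(28,208): print("pick",a,np.round(r.inverse_kinematics([.4285,-.288,.12],down(a)),2))
for a in(14.2,194.2): print("start",a,np.round(r.inverse_kinematics([*START,.12],down(a)),2),"fin",np.round(r.inverse_kinematics([*FIN,.06],down(a)),2))
qs={a:r.inverse_kinematics([.4285,-.288,.15],down(a)) for a in(28,208)}
a=min(qs,key=lambda k:abs(qs[k][5]))
r.move_to([.4285,-.288,.15],down(a)); r.set_gripper(0.6)
p,q=r.current_tool_pos(),r.current_ee_rot(); im=optics.get_image("wrist"); pickle.dump((im,p,q),open("w.pkl","wb"))
save("w1",im["pixels"])
# points: fisheye ray to plane z=.019
f=im["fx"]; u,v=np.meshgrid(np.arange(640),np.arange(480)); x=(u-im["cx"])/f; y=(v-im["cy"])/im["fy"]; th=np.hypot(x,y); k=np.sin(th)/np.maximum(th,1e-9)
d=np.stack([x*k,y*k,np.cos(th)],-1); M=im["mount"]; Rw=R.from_quat(q).as_matrix()
dw=d@(Rw@M[:3,:3]).T; o=Rw@M[:3,3]+p; s=(.019-o[2])/dw[...,2]; Q=o+dw*s[...,None]
px=im["pixels"].astype(int); near=(np.hypot(Q[...,0]-.4285,Q[...,1]+.288)<.05)&(s>0)
m=near&(px.max(-1)<135)&(px.min(-1)>45)&(px.max(-1)-px.min(-1)<35)&(px[...,2]>px[...,0])
n,l,st,c=cv2.connectedComponentsWithStats(m.astype(np.uint8)); kk=1+np.argmax(st[1:,4])
pts=Q[l==kk][:,:2]*1000; print(a,f,r.current_t(),p,cv2.minAreaRect(pts.astype(np.float32)),c[kk],r.current_opening())
E
```

```text
[0.46490195 0.2305084 ] [0.50169805 0.0850916 ]
pick 28 [-0.68  0.47  1.85 -0.    0.82 -1.17]
pick 208 [-0.68  0.47  1.85 -0.    0.82  1.97]
start 14.2 [ 0.37  0.48  1.84 -0.    0.82  0.12] fin [ 0.08  0.57  1.89 -0.    0.68 -0.17]Traceback (most recent call last):
  File "<stdin>", line 5, in <module>
    return _wrapfunc(a, 'round', decimals=decimals, out=out)
    return _wrapit(obj, method, *args, **kwds)
    result = getattr(arr, method)(*args, **kwds)
TypeError: unsupported operand type(s) for *: 'NoneType' and 'float'
```

a=28 for the pick and 14.2 for the place both work.

Run:
```python
from h import *
import pickle
a=28
r.move_to([.4285,-.288,.15],down(a)); r.set_gripper(0.6)
p,q=r.current_tool_pos(),r.current_ee_rot(); im=optics.get_image("wrist"); pickle.dump((im,p,q),open("w.pkl","wb"))
save("w1",im["pixels"])
f=im["fx"]; u,v=np.meshgrid(np.arange(640),np.arange(480)); x=(u-im["cx"])/f; y=(v-im["cy"])/im["fy"]; th=np.hypot(x,y); k=np.sin(th)/np.maximum(th,1e-9)
d=np.stack([x*k,y*k,np.cos(th)],-1); M=im["mount"]; Rw=R.from_quat(q).as_matrix()
dw=d@(Rw@M[:3,:3]).T; o=Rw@M[:3,3]+p; s=(.019-o[2])/dw[...,2]; Q=o+dw*s[...,None]
px=im["pixels"].astype(int); near=(np.hypot(Q[...,0]-.4285,Q[...,1]+.288)<.05)&(s>0)
m=near&(px.max(-1)<135)&(px.min(-1)>45)&(px.max(-1)-px.min(-1)<35)&(px[...,2]>px[...,0])
n,l,st,c=cv2.connectedComponentsWithStats(m.astype(np.uint8)); kk=1+np.argmax(st[1:,4])
pts=Q[l==kk][:,:2]*1000; print(a,f,r.current_t(),p,cv2.minAreaRect(pts.astype(np.float32)),c[kk],r.current_opening(),r.current_contact_force())
```

```text
28 371.64829954431775 1.8917 [ 0.42840706 -0.28817675  0.15003437] ((416.2088623046875, -266.4180908203125), (17.995452880859375, 2.8425865173339844), 27.935447692871094) [323.66666667 205.96296296] 0.6010908005249287 [-0.23378793 -0.06450823  0.18623699]
```

View pics/w1.png

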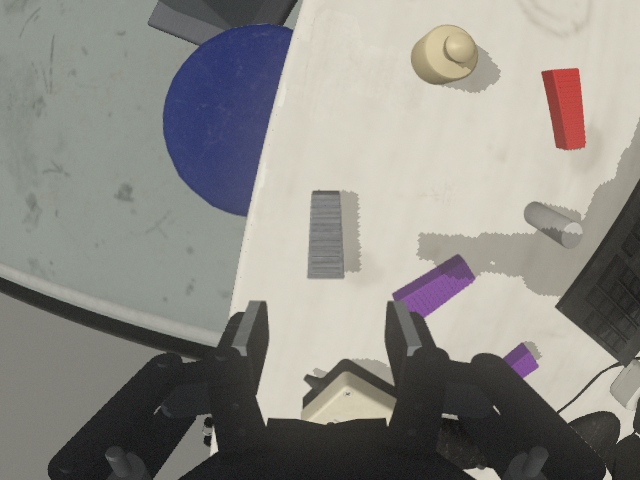

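Wrist view: the insert has corners at (313,191), (340,191), (344,278) and (308,278), so it is aligned with the jaws and teeth up. The purple look-alike at (435,285) is clear of the fingers. I'll cast the corners, then grasp.

Run:
```python
from h import *
import pickle
im,p,q=pickle.load(open("w.pkl","rb")); M=im["mount"]; Rw=R.from_quat(q).as_matrix()
g=im["pixels"][205:265,300:350].mean((0)).mean(-1).round(); print(g)
def cast(u,v,Z):
    x,y=(u-im["cx"])/im["fx"],(v-im["cy"])/im["fy"]; t=np.hypot(x,y)
    d=Rw@M[:3,:3]@[x*np.sin(t)/t,y*np.sin(t)/t,np.cos(t)]; o=Rw@M[:3,3]+p
    return (o+d*(Z-o[2])/d[2])
c=[cast(u,v,.019)[:2] for u,v in((313,195),(340,195),(344,278),(308,278))]
print(np.round(c,4).tolist(),"mean",np.mean(c,0),"L",np.linalg.norm(c[0]-c[3]),"W",np.linalg.norm(c[2]-c[3]),np.linalg.norm(c[0]-c[1]))
t=(R.from_quat(q).as_matrix().T@(np.append(np.mean(c,0),.019)-p)); print("in tool",t)
```

```text
[208. 209. 209. 209. 209. 209. 209. 205. 190. 165. 141. 134. 129. 128.
 128. 128. 127. 128. 128. 128. 128. 127. 127. 127. 127. 126. 127. 127.
 126. 126. 126. 126. 127. 127. 127. 127. 126. 125. 125. 124. 124. 129.
 140. 152. 159. 159. 159. 159. 159. 158.]
[[0.4056, -0.264], [0.422, -0.2553], [0.4544, -0.3085], [0.4309, -0.321]] mean [ 0.42823975 -0.28720602] L 0.06232871615288589 W 0.026612139703762437 0.01853997298245277
in tool [0.0009433  0.00030308 0.13103432]
```

Run:
```python
from h import *
import pickle
def st(s): print(s,round(r.current_t(),2),r.current_tool_pos().round(4),"F",r.current_contact_force().round(2),"op",round(r.current_opening(),3))
xy=[.4285,-.2875]
r.move_linear([*xy,.045],vel=.12); st("above")
r.move_linear([*xy,.025],vel=.04); st("low")
if abs(r.current_contact_force()[2])<3:
    r.set_gripper(0.0,squeeze=80); st("grip")
    r.move_linear([*xy,.09],vel=.08); st("lift")
    p,q=r.current_tool_pos(),r.current_ee_rot(); im=optics.get_image("wrist"); pickle.dump((im,p,q),open("w2.pkl","wb")); im2=optics.get_image("side")
    a=im["pixels"][170:470,120:520]; b=cv2.resize(im2["pixels"][100:300,380:520],(210,300)); 
    save("grip",np.hstack([a,b]))
```

```text
above 2.92 [ 0.4288 -0.2878  0.0456] F [0.7  0.25 0.06] op 0.599
low 3.57 [ 0.4285 -0.2875  0.0249] F [ 0.29  1.37 -0.21] op 0.602
grip 3.95 [ 0.4286 -0.2877  0.0256] F [-2.29  0.03  7.78] op 0.26
lift 4.91 [ 0.4283 -0.2873  0.0896] F [ 0.14  0.45 -1.37] op 0.256
```

View pics/grip.png

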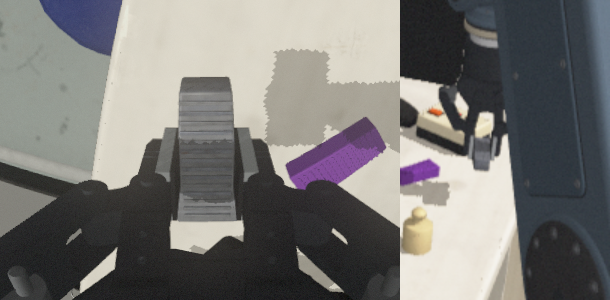

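The insert is held between the pads at an opening of about 22 mm, and its top narrows towards the far end. I'll check its tilt and how far it stands below the fingertips from depth.

Run:
```python
from h import *
import pickle
im,p,q=pickle.load(open("w2.pkl","rb")); M=im["mount"]; Rw=R.from_quat(q).as_matrix()
u,v=np.meshgrid(np.arange(640),np.arange(480)); x=(u-im["cx"])/im["fx"]; y=(v-im["cy"])/im["fy"]; t=np.hypot(x,y)+1e-9
D=im["depth"]; k=np.tan(t)/t
T=np.stack([x*k*D,y*k*D,D],-1)@M[:3,:3].T+M[:3,3]   # tool frame
for uu,vv in((325,255),(325,275),(325,300),(325,320),(325,340),(325,360),(325,380),(305,300),(345,300)): print(uu,vv,T[vv,uu].round(4),im["pixels"][vv,uu])
m=np.zeros(D.shape,bool); m[265:380,308:348]=1; m&=(D>0)
P=T[m]; A=np.c_[P[:,:2],np.ones(len(P))]; c,*_=np.linalg.lstsq(A,P[:,2],rcond=None); print("plane slope x,y deg",np.degrees(np.arctan(c[:2])),"z0",c[2],"res",np.std(A@c-P[:,2]))
s=optics.get_image("side"); W=world(s); pt=r.current_tool_pos()
near=(np.linalg.norm(W[...,:2]-pt[:2],axis=-1)<.06)&(W[...,2]>.03)&(W[...,2]<.12)&(s["depth"]>0)
print("low z",np.percentile(W[near][:,2],[0,1,5]).round(4),"tip nominal",pt[2]-.022)
ys,xs=np.nonzero(near); print(xs.min(),xs.max(),ys.min(),ys.max())
c=s["pixels"][120:200,440:530]; save("side_grip",cv2.resize(c,None,fx=6,fy=6,interpolation=cv2.INTER_CUBIC))
```

```text
325 255 [ 0.0319 -0.0001  0.0151] [97 93 90]
325 275 [ 0.0267 -0.0001  0.0077] [134 133 133]
325 300 [ 0.0158 -0.0001  0.0083] [120 117 117]
325 320 [ 0.0074 -0.0001  0.0073] [82 80 79]
325 340 [-0.0022 -0.0001  0.0073] [87 89 88]
325 360 [-0.0127 -0.0001  0.0077] [92 90 91]
325 380 [-0.0241 -0.0001  0.0079] [120 119 120]
305 300 [ 0.0162 -0.0078  0.0075] [120 117 115]
345 300 [0.0153 0.0077 0.0093] [105 105 103]
plane slope x,y deg [ 0.21940939 -0.01928963] z0 0.008152012933643293 res 0.0007180627086370069
low z [0.0656 0.0679 0.0712] tip nominal 0.06750660291530941
415 451 181 213
```

View pics/side_grip.png

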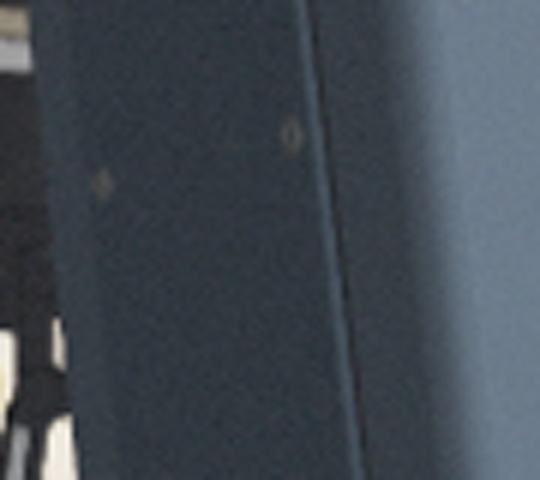

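Held flat: the top plane is tilted 0.2° and its underside is about 4 mm below the fingertips, agreeing with the TCP height at the grasp. The side crop caught only the arm, because I framed it wrong. Next I'll carry it to the plate, then lower it by force.

```bash
cat >> h.py <<'E'
def fz(n=5):
    v=[]
    for _ in range(n): r.sleep(.02); v.append(r.current_contact_force())
    return np.mean(v,0)
E
python3 - <<'E'
from h import *
def st(s): print(s,round(r.current_t(),2),r.current_tool_pos().round(4),"F",fz().round(2),"op",round(r.current_opening(),3))
p=r.current_tool_pos(); r.move_linear([p[0],p[1],.14],vel=.12)
r.move_to([*START,.14],down(14.2)); st("over start")
r.move_linear([*START,.074],vel=.08); r.sleep(.2); st("close")
f0=fz(10)[2]; z=.070
while z>.055:
    r.move_linear([*START,z],vel=.03); r.sleep(.1); f=fz()[2]-f0; print(round(z,4),r.current_tool_pos()[2].round(4),f.round(2))
    if f>6.3: break
    z-=.0015 if f<4.5 else .0007
st("pressed"); print("f0",f0)
im=optics.get_image("top"); save("press",cv2.resize(im["pixels"][220:360,90:300],None,fx=3,fy=3)); W=world(im);
E
```

```text
over start 7.51 [0.4652 0.2299 0.1399] F [ 0.3  -0.24 -0.97] op 0.26
close 8.77 [0.4651 0.2306 0.0744] F [-0.09 -0.22 -1.6 ] op 0.261
0.07 0.07 -0.29
0.0685 0.0685 0.2
0.067 0.067 -0.03
0.0655 0.0655 0.73
0.064 0.0641 1.78
0.0625 0.0626 3.88
0.061 0.0611 4.61
0.0603 0.0603 5.97
0.0596 0.0596 6.47
pressed 12.95 [0.465  0.2305 0.0596] F [0.77 1.01 4.65] op 0.258
f0 -1.440100520568728
```

View pics/press.png

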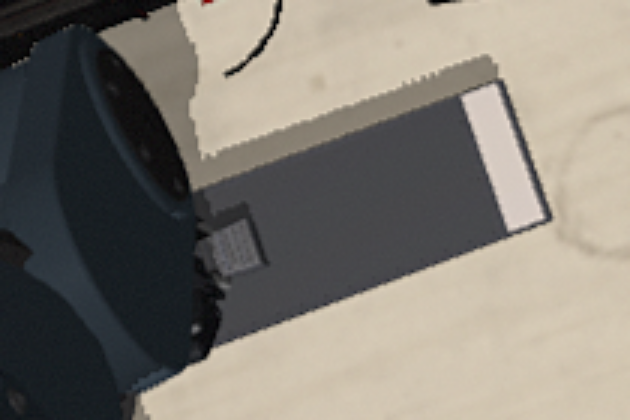

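The crop shows the insert lengthwise near the plate's middle at about (235,245), beside the green end, with the plate lowered about 6.5 mm by the force and height readings. Now I'll slide it.

Run:
```python
from h import *
f0=-1.44; z=.0593
for s in np.arange(0.0,.1501,.015):
    r.move_linear([*(START+s*AX),z],vel=.04)
    F=fz(4); f=F[2]-f0; print(round(s,3),round(r.current_t(),2),r.current_tool_pos().round(4),F.round(2),"f",f.round(2),round(r.current_opening(),3))
    if f>9: z+=.001
    elif f<5: z-=.001
r.sleep(.3); print(r.current_t(),fz(10)-[0,0,f0])
im=optics.get_image("top"); save("end",cv2.resize(im["pixels"][220:360,90:300],None,fx=3,fy=3))
```

```text
0.0 13.4 [0.465  0.2305 0.0593] [1.11 0.32 4.94] f 6.38 0.258
0.015 13.99 [0.4685 0.2157 0.0593] [ 0.83 -1.95  4.97] f 6.41 0.257
0.03 14.58 [0.4722 0.2012 0.0593] [ 0.58 -1.7   4.99] f 6.43 0.262
0.045 15.18 [0.4759 0.1866 0.0593] [ 0.14 -2.21  5.51] f 6.95 0.256
0.06 15.77 [0.4795 0.1721 0.0593] [ 0.07 -2.01  5.22] f 6.66 0.258
0.075 16.36 [0.4832 0.1575 0.0593] [ 0.09 -2.01  5.04] f 6.48 0.26
0.09 16.95 [0.4868 0.143  0.0593] [ 0.31 -1.72  5.04] f 6.48 0.26
0.105 17.54 [0.4905 0.1285 0.0592] [-0.09 -2.24  5.09] f 6.53 0.257
0.12 18.13 [0.4941 0.1139 0.0592] [ 0.   -1.73  5.28] f 6.72 0.258
0.135 18.73 [0.4978 0.0994 0.0592] [-0.36 -2.22  5.39] f 6.83 0.26
0.15 19.32 [0.5015 0.0849 0.0592] [ 0.41 -1.25  5.25] f 6.69 0.264
19.6167 [-0.12397767 -1.83500117  6.80755285]
```

View pics/end.png

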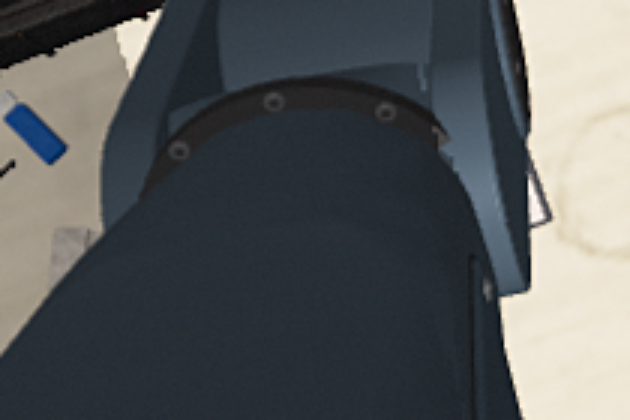

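The arm hides the insert here. Force stayed at about 6.5 N all along the stroke. I'll ease up until the plate just carries the insert, release, retreat and check.

Run:
```python
from h import *
r.move_linear([*FIN,.065],vel=.03); print(fz(8)[2]+1.44)
r.set_gripper(0.5); print("open",r.current_opening(),fz(8),r.current_tool_pos())
r.move_linear([*FIN,.16],vel=.1)
r.set_joints([-.9,*r.current_q()[1:]]); r.sleep(.3)
im=optics.get_image("top"); save("final",cv2.resize(im["pixels"][220:360,90:300],None,fx=3,fy=3)); print(r.current_t(),fz())
P=world(im); z=P[...,2]; d=im["depth"]>0
w=np.zeros(z.shape,bool); w[230:355,110:290]=1; w&=d
m=w&(z>.049)&(z<.075); n,l,st,c=cv2.connectedComponentsWithStats(m.astype(np.uint8)); k=1+np.argmax(st[1:,4]); I=P[l==k]
(cx,cy),wh,a=cv2.minAreaRect((I[:,:2]*1000).astype(np.float32)); e=np.array([cx,cy])/1000-FIN
print("insert",cx,cy,wh,a,"along",e@AX,"across",e@[-AX[1],AX[0]],"z",np.percentile(I[:,2],[5,50,95]))
A=np.c_[I[:,:2],np.ones(len(I))]; s=np.linalg.lstsq(A,I[:,2],rcond=None)[0]; print("tilt deg",np.degrees(np.arctan(np.hypot(*s[:2]))))
print("plate z",np.median(z[w&(z>.03)&(z<.046)]))
```

```text
1.3178791091167952
open 0.5033497566408257 [ 0.16684442 -0.02267317  0.03512951] [0.50169929 0.08508504 0.0649848 ]
23.9667 [-0.026529   -0.37757098 -0.02189419]
insert 502.8709716796875 83.83100891113281 (27.861713409423828, 63.920921325683594) 14.223428726196289 along 0.0015097983493894968 across 0.0008278476477001089 z [0.05459325 0.05766052 0.06040126]
tilt deg 2.9434842149137337
plate z 0.039708440362024255
```

View pics/final.png

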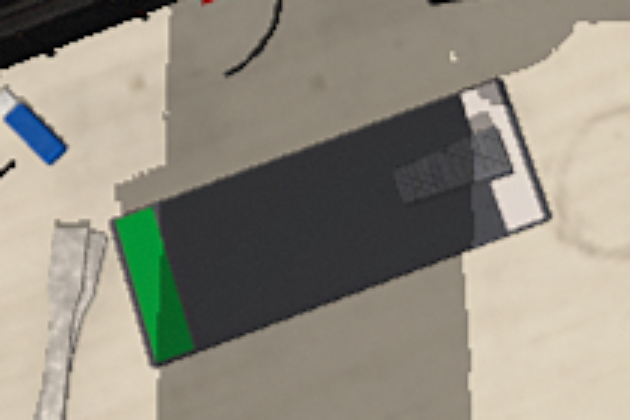

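The insert lies at the white end around (455,165) in the crop, lengthwise, teeth up and clear of the robot. All values are within limits, so I'm handing in.

```bash
python3 -c "
from cell import r
r.hand_in(); print(r.current_t())"
```

```text
the job is handed in; nothing more can be done
the job is handed in; nothing more can be done
```

The grey jaw insert was lapped from the green end to the white end and left lying there, and the job is handed in. The robot clock read 24.0 s at the final check, against the 48 s limit.

- **Stroke:** I gripped the insert across its width and pressed it down at `lap_start`. It then slid 150 mm along the middle of the plate at 6.4–7.0 N, which is about 6.5 mm of plate travel. I inferred that travel from the contact force and tool height; I did not measure the plate directly while it was pressed.
- **Final position:** The last top-camera check puts the insert 1.5 mm from `lap_finish` along the plate and 0.8 mm across. It lies lengthwise and teeth up.
- **Plate and robot:** The plate top read 39.7 mm, so it has sprung back. The tool force was about zero and the arm was well clear.

Some checks were weaker or disagreed:
- **Tilt:** The final depth fit gave a tilt of 2.9°, within the 10° limit and probably depth noise; it was 0.2° in the grip.
- **Grip:** The gripper force showed a brief 7.8 N upward push while gripping. The insert also turned out narrower at one end. Neither affected the stroke.
- **Pictures:** One side-camera crop of the grip was misframed and showed only the arm. At the end of the stroke the arm hid the insert from the top camera, so I checked the result after retreating.

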